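Swap the rolling pins between stand and drawer

TASK

Swap the rolling pins: put the plain pin from the stand away in the open drawer, and fetch the one with two handles out of the drawer and lay it centrally in the notches of the stand. Set the pins down rather than dropping them, leave the other tools in the drawer, and finish with the drawer fully shut. Do not disturb the salt shaker and flour jar beside the stand.

Things in the scene. Friction and masses are not known exactly. Their poses are not given: they have to be found in the camera images.
- handled_pin: The rolling pin with two handles, plain pale beech, 192 mm long, 0.15 kg: a cylinder 40 mm in diameter and 120 mm long with a thin handle, 19 mm in diameter and 36 mm long, stepped down at each end. Lies loose in the drawer among the other tools, about lengthwise. Origin on its axis, in the middle of its length; x runs along its length; it may have rolled about x.
- plain_pin: The plain rolling pin without handles, pale beech, 188 mm long, 0.16 kg: a cylinder 40 mm in diameter over its middle 120 mm, tapering smoothly to 24 mm at both ends. At the start it lies on the stand. Origin on its axis, in the middle of its length; x runs along its length; it may have rolled about x.
- mallet: Beech mallet lying in the drawer: square head 60 mm long (along x), 40 mm wide and high, from x = -80 to -20 mm, on a round handle 18 mm thick that reaches to x = +78 mm. Origin on the handle's axis; x along the handle, away from the head.
- pestle: Turned beech pestle lying in the drawer, 170 mm long: thick head 40 mm in diameter from x = -85 to -30 mm, shaft 22 mm in diameter, short end knob 40 mm in diameter from x = 63 to 85 mm. Origin on its axis at mid length; x along its length.
- muddler: Beech muddler lying in the drawer: a straight rod 32 mm in diameter, 170 mm long, with no handles. Origin on its axis at mid length; x along its length.
- stand: Fixed wooden rolling-pin stand, base 130 x 80 x 12 mm. Two 12 mm thick uprights at x = +-34 mm end in 90-degree V notches, in which the 40 mm cylinder of a pin lies along the stand's x; the notch tips reach 86 mm up and 37 mm to either side. Between the uprights 56 mm is free for fingers, down to the base. Origin at the centre of its underside.
- stand_seat (a point): Where the middle of a pin's axis is when it rests centrally in the notches of the stand, 85 mm above the table; x is along the notches (either end of a pin may point either way), z up.
- chest_front (a point): Fixed low wooden chest, 260 mm deep (x), 434 mm wide (y), 120 mm high, with one wide drawer facing the robot. This point is the middle of the lower edge of its front face, x pointing into the chest, z up. The drawer is pushed in along this +x. The space inside is free up to 106 mm above the table.
- drawer (a joint): How far the drawer has been pushed in, in m: 0 = pulled out 235 mm, 0.235 = fully shut, front flush with the chest's front. It starts between 0 and 0.015, that is, standing open. Takes about 2 N plus 8 N per m/s to move, and stays where it is left.
- drawer_floor (a point): Centre of the drawer's floor, 18 mm above the table, moving with it; x inwards, z up. Inside: x -111 to +103 mm, y +-195 mm; side and back walls rise 52 mm above the floor, the front panel (12 mm thick) 76 mm. The tools lie side by side along x, two to either side of a free middle space 110 mm wide (y = 0) for one pin; three 24 mm wooden stoppers stand in the corners.
- drawer_handle (a point): Middle of the steel bar handle on the drawer front, 140 mm long along y, about 10 mm thick, 58 mm above the table and 35 mm in front of the drawer's front panel; the drawer can be pushed in by it.
- salt: White mushroom-shaped salt shaker, 52 mm across, 60 mm high. Bystander. Origin at the centre of its underside.
- flour_jar: Glass jar with a wooden cap, 84 mm across, 110 mm high. Bystander. Origin at the centre of its underside.

How it is judged:
By the outcome, as a careful person would: the job done as asked, in the order asked, and still so for the second after the job is handed in, with the robot touching nothing.
It also fails if it takes over 72 s, if anything falls off the work surface, if the arm or the gripper's body presses on something with over 40 N, if the wrist force passes 120 N, or if a joint passes its speed limit or range.

ROBOT

A 6-joint arm with a two-finger parallel gripper is mounted at the origin on the work surface. World frame = base frame: x ahead of the robot, y to its left, z up, the work surface at z = 0. Lengths are in m, angles in rad, forces in N, time in s.
With the tool pointing down it reaches from about 0.425 to 0.95 m from the base axis. Payload 3.5 kg.
Tool frame: the origin (TCP) lies midway between the tips of the shut fingers; the grasp point (between the pads) lies 19 mm behind it; z points along the fingers, y is the line along which they close (so a half turn about z gives the same grasp; the last joint's range is limited). The gripper opens to 85 mm and grips with 20 to 120 N. Pads are 22 mm wide; open, the fingers measure 114 mm over their backs; the gripper's body (76 mm by 85 mm) begins 54 mm behind the grasp point. The pads swing forward as they close: fully open they stand 13 mm farther back than shut.
Start: joints at [-0.15, 0.286, 1.577, -0, 1.279, -0.15], TCP at [0.675, 0, 0.231] pointing down, gripper open.
Joint ranges: [-2.77, 2.77], [-0.9, 2.22], [0.21, 2.48], [-1.53, 4.67], [0.24, 2.81], [-2.84, 2.84]. Speed limits (rad/s): [2.79, 2.79, 3.14, 3.14, 3.14, 3.14].

INTERFACE

Orientations are given as a unit quaternion [x, y, z, w].
In Python, from plant import * gives the robot as it stands.
- The arm moves only by the tool move_arm, never from a script. Its argument "moves" is a list of rows, each a list of 3 entries, a list of its own where there are three numbers: the opening, from 0 (shut) to 1 (fully open), then the shift along the tool's x, y, z in m, then the turn, a rotation vector about the tool's x, y, z in rad. A call has exactly 10 rows; each row shifts and turns the commanded pose from where the row before left it, along the tool's axes as they then stand; what a row does not reach is not made up. A row lasts 1/12 s, in which the tool goes at most 41.7 mm and 7.16 degrees, less where a joint would pass 70% of its speed; a pose out of reach is approached as far as the arm can. A call is refused whole if a number of a shift passes 0.0417 or a number of a turn 0.125, either way. A call with a gripper value outside its range is refused whole. The fingers move at their own pace and stop on an object; "grip_force" is the grip in N (left out, the last holds). Time passes only in rows, so rows that do not move let the fingers close, or fill a call up. It gives the time, the measured TCP pose, the force, the opening and the grip force at its end, in the units of the state.
- get_state(): the state, without advancing time (a new reading comes with each control period).
- read_camera(name): name is "scene" or "side" or "wrist"; returns the picture (384x512x3 uint8, red, green, blue); there is no depth.
- camera_params(name): a dict with "fx", "fy", "cx", "cy" (pixels), "k1" (the pictures are not rectified: a ray, as slopes to the right and down, at radius r is drawn at 1 + k1 r^2 times it, then the intrinsics apply), "rvec" (rotation vector, rad) and "tvec" (3), from world to camera coordinates, as OpenCV has them; the wrist camera has in their place "tool_from_camera" (4x4, takes a point from camera to tool coordinates, whose origin is the TCP and whose axes are the flange's). Camera axes: x right, y down, z forward; pixel columns grow to the right and rows downward; lengths in m; the calibration is good to about 2 mm. A picture is of the moment at which its call begins: read the wrist's pose just before it. camera_params takes no time and is no camera call.
- sign_off(): hands the job in; it is judged then, once.
The state is a dict: "time": time; "qpos": joint angles; "dq": joint speeds; "joint_efforts": joint torques, N m; "eef_pos": TCP position; "tcp_rot": TCP orientation; "contact_force": force on the tool from outside, world axes, zero at the start; "wrist_torque": the same for the moment, N m; "opening": opening from 0.0 (shut) to 1.0 (fully open); "finger_force": force on a finger pad.
Only numpy, scipy, OpenCV 4.12 (cv2) and the standard library are available. Lean on these libraries where they do the work, as an engineer would, in place of code of your own. Each camera call takes 0.05 s, during which the arm holds its last target. There are 200 camera calls.

## Working session

There is one attempt and no reset: what is moved stays moved. The work goes in short steps, Python scripts to look and compute and a tool call to move; the robot and the scene stay as the last step left them, time stands still between calls to the robot, and variables do not carry over. Pictures are saved under pics/ and viewed, at most 13 in all, crops included, and the job is handed in when it is done.

Besides the shell and the picture viewer there is one more tool, called after "Call:" as name([rows], argument=value, ...), one row to a line, values as JSON. move_arm: Moves the arm, as the interface text tells. Its arguments: {"type":"object","properties":{"moves":{"type":"array"},"grip_force":{"type":"number"}},"required":["moves"]}

```bash
ls; mkdir -p pics; cat > h.py <<'E'
from plant import *
import numpy as np, cv2
from scipy.spatial.transform import Rotation as R
def shot(cam,fn,crop=None,scale=1):
    s=get_state(); im=read_camera(cam)[:,:,::-1].copy()
    if crop: x0,y0,x1,y1=crop; im=im[y0:y1,x0:x1]
    if scale!=1: im=cv2.resize(im,None,fx=scale,fy=scale,interpolation=cv2.INTER_CUBIC)
    cv2.imwrite(fn,im); return s
def und(p,u,v):
    xd,yd=(u-p["cx"])/p["fx"],(v-p["cy"])/p["fy"]; x,y=xd,yd
    for _ in range(20):
        f=1+p["k1"]*(x*x+y*y); x,y=xd/f,yd/f
    return np.array([x,y,1.])
def ray(cam,u,v,s=None):
    p=camera_params(cam); d=und(p,u,v)
    if cam=="wrist":
        T=np.array(p["tool_from_camera"]); Rt=R.from_quat(s["tcp_rot"]).as_matrix()
        return Rt@T[:3,3]+np.array(s["eef_pos"]), Rt@T[:3,:3]@d
    Rm=cv2.Rodrigues(np.array(p["rvec"],float))[0]; t=np.array(p["tvec"],float).ravel()
    return -Rm.T@t, Rm.T@d
def atz(cam,u,v,z,s=None):
    o,d=ray(cam,u,v,s); return np.round(o+d*(z-o[2])/d[2],4)
E
python3 - <<'E'
from h import *
a=shot("scene","pics/scene.png",scale=1.55)
b=shot("wrist","pics/wrist.png",scale=1.55)
print(a)
for c in("scene","side"):print(ray(c,256,192))
print(camera_params("wrist"))
E
```

```text
pics
{'time': 0.0, 'qpos': array([-1.50036342e-01,  2.87206308e-01,  1.57819830e+00, -8.16525763e-07,
        1.27862806e+00, -1.49977163e-01]), 'dq': array([-0.00046752,  0.00050092, -0.00059046, -0.00055716,  0.00024583,
       -0.0003296 ]), 'joint_efforts': array([-1.79628755e-04, -4.05981302e+01, -2.92628127e+01, -1.54224781e-04,
        5.81841552e-03,  3.74769741e-06]), 'eef_pos': array([6.74326554e-01, 1.06671495e-04, 2.29908571e-01]), 'tcp_rot': array([ 0.70712709,  0.70708542, -0.00072438, -0.00098168]), 'contact_force': array([-0.27190101, -0.42250211,  0.24566059]), 'wrist_torque': array([-0.02774194,  0.0006824 ,  0.00372312]), 'finger_force': 0.0, 'opening': 0.9985037498769266}
(array([ 1.03107206, -0.47992747,  0.85789989]), array([-0.4898433 ,  0.37358144, -0.78778853]))
(array([0.31201658, 0.54803796, 0.61143785]), array([ 0.26914954, -0.74625389, -0.60908959]))
{'fx': 341.045778481351, 'fy': 341.045778481351, 'cx': 253.81328447893216, 'cy': 193.29105946338876, 'k1': -0.018475258549900425, 'tool_from_camera': array([[-2.07305878e-03, -9.46150381e-01, -3.23720805e-01,
         8.23616989e-02],
       [ 9.99997541e-01, -2.21627198e-03,  7.37453054e-05,
        -3.85442224e-04],
       [-7.87227496e-04, -3.23719856e-01,  9.46152649e-01,
        -1.43076909e-01],
       [ 0.00000000e+00,  0.00000000e+00,  0.00000000e+00,
         1.00000000e+00]])}
```

View pics/scene.png

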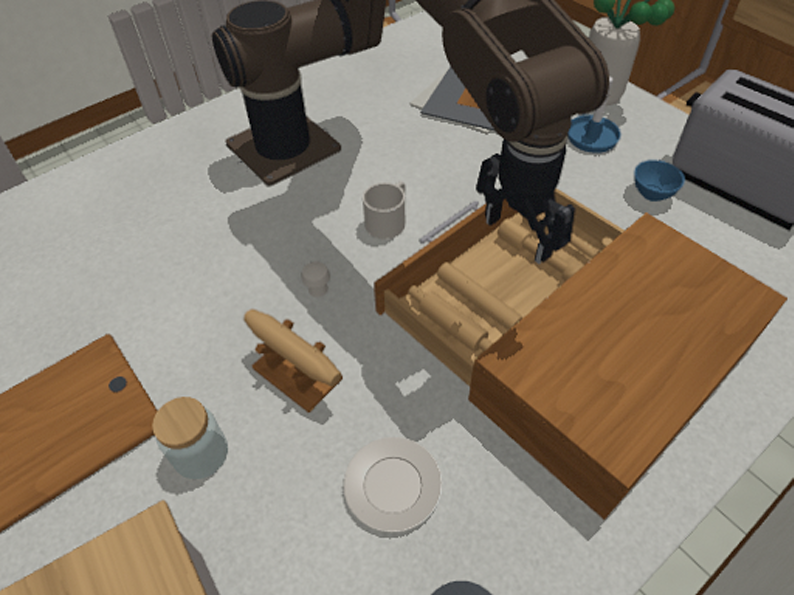

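View pics/wrist.png

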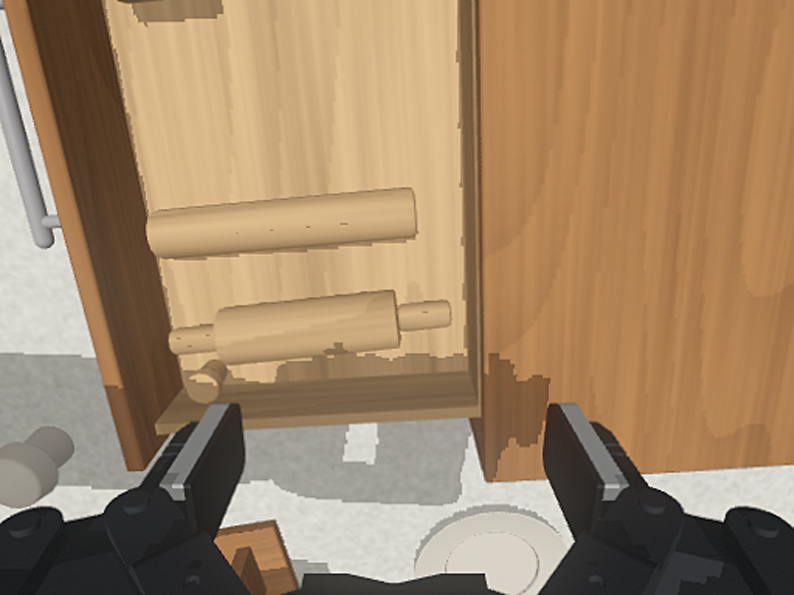

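The scene view shows the plain pin on the stand, with its ends at about (248,318) and (334,377). The flour jar is at (183,440) and the salt at (316,280). In the wrist view the handled pin lies next to the drawer's right wall, its ends at (172,341) and (450,314), with the muddler beyond it.

```bash
python3 - <<'E'
from h import *
k=1.55
s=get_state()
for n,u,v,z in [("hpL",172,341,.038),("hpcL",216,336,.038),("hpcR",397,320,.038),("hpR",450,314,.038),("muL",150,235,.034),("muR",415,213,.034),("wallR top",320,420,.07),("backwall",472,395,.07),("backwall2",470,200,.07),("front top in",112,200,.094),("front top in2",140,400,.094),("stopper top",205,383,.06),("chestfront bot corner",488,480,.12)]:
    print(n,atz("wrist",u/k,v/k,z,s))
for n,u,v,z in [("ppA",249,319,.085),("ppB",335,378,.085),("standcorner1",252,369,.012),("sc2",310,407,.012),("sc3",342,375,.012),("salt top",315,270,.05),("jar cap",181,421,.11),("drawer corner R",382,287,.094),("drL",520,200,.094),("chest corner R",472,400,0),("chest top corner",480,362,.12),("chest top L",648,217,.12)]:
    print(n,atz("scene",u/k,v/k,z))
for n,c in(("scene",(110,180,250,300)),):
    shot("scene","pics/c1.png",(120,170,260,290),5)
shot("side","pics/side.png",scale=1.55)
E
```

```text
hpL [ 0.5205 -0.0621  0.038 ]
hpcL [ 0.5515 -0.0584  0.038 ]
hpcR [ 0.6761 -0.0467  0.038 ]
hpR [ 0.7119 -0.0424  0.038 ]
muL [0.5146 0.0114 0.034 ]
muR [0.6876 0.0253 0.034 ]
wallR top [ 0.6252 -0.1048  0.07  ]
backwall [ 0.7244 -0.0864  0.07  ]
backwall2 [0.7175 0.0388 0.07  ]
front top in [0.5254 0.0428 0.094 ]
front top in2 [ 0.5215 -0.0764  0.094 ]
stopper top [ 0.5485 -0.0829  0.06  ]
chestfront bot corner [ 0.7279 -0.1137  0.12  ]
ppA [ 0.4352 -0.3188  0.085 ]
ppB [ 0.6087 -0.2757  0.085 ]
standcorner1 [ 0.4695 -0.3509  0.012 ]
sc2 [ 0.5864 -0.3162  0.012 ]
sc3 [ 0.5714 -0.2446  0.012 ]
salt top [ 0.39   -0.1682  0.05  ]
jar cap [ 0.5444 -0.4837  0.11  ]
drawer corner R [ 0.5241 -0.1224  0.094 ]
drL [0.5241 0.1941 0.094 ]
chest corner R [ 0.732  -0.1102  0.    ]
chest top corner [ 0.737 -0.112  0.12 ]
chest top L [0.7106 0.3096 0.12  ]
```

View pics/side.png

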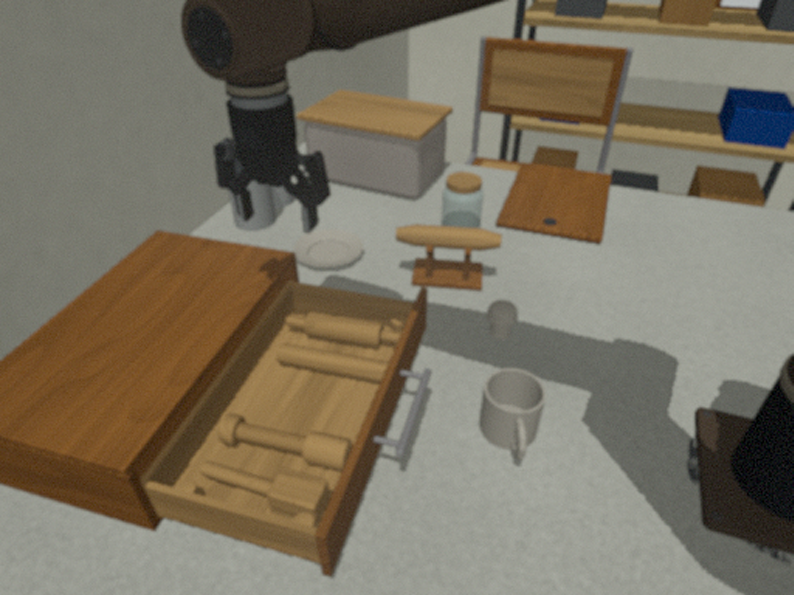

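The side view confirms the layout: the free middle space lies between the muddler and the pestle. The drawer's yaw is about 0.056 rad and its floor centre is near (0.611, 0.094). Next I move above the plain pin.

Call:
move_arm([
  [1,[0,0,0],[0,0,0.125]],
  [1,[0,0,0],[0,0,0.125]],
  [1,[0,0,0],[0,0,0.125]],
  [1,[0,0,0],[0,0,0.125]],
  [1,[0,0,0],[0,0,0.125]],
  [1,[0,0,0],[0,0,0.125]],
  [1,[0,0,0],[0,0,0.125]],
  [1,[0,0,0],[0,0,0.125]],
  [1,[0,0,0],[0,0,0.125]],
  [1,[0,0,0],[0,0,0.125]],
], grip_force=40)

```text
time: 1.03
eef_pos: [0.6748, 0.0001, 0.2309]
tcp_rot: [0.988, 0.157, -0.0, -0.0]
contact_force: [0.1, -0.3, -0.2]
opening: 0.999
finger_force: 0.0
```

Call:
move_arm([
  [1,[0,0,0],[0,0,0.077]],
  [1,[-0.0245,0.028,0],[0,0,0]],
  [1,[-0.0245,0.028,0],[0,0,0]],
  [1,[-0.0245,0.028,0],[0,0,0]],
  [1,[-0.0245,0.028,0],[0,0,0]],
  [1,[-0.0245,0.028,0],[0,0,0]],
  [1,[-0.0245,0.028,0],[0,0,0]],
  [1,[-0.0245,0.028,0],[0,0,0]],
  [1,[-0.0245,0.028,0],[0,0,0]],
  [1,[-0.0245,0.028,0],[0,0,0]],
])

```text
time: 1.87
eef_pos: [0.5207, -0.299, 0.2313]
tcp_rot: [0.993, 0.122, -0.0, -0.0]
contact_force: [-0.0, -0.1, 0.1]
opening: 1.002
finger_force: 0.0
```

```bash
python3 - <<'E'
from h import *
s=shot("wrist","pics/w2.png",scale=1.55); s=get_state()
print(s["time"],s["eef_pos"],s["tcp_rot"],s["qpos"],R.from_quat(s["tcp_rot"]).as_matrix().round(4))
E
```

```text
1.9167 [ 0.51795149 -0.30487938  0.23122485] [ 0.9928472   0.11936489 -0.00147177  0.00207224] [-0.69859819  0.12530409  1.76486194 -0.00524846  1.25041737  0.63454737] [[ 0.9715  0.237  -0.0024]
 [ 0.237  -0.9715 -0.0045]
 [-0.0034  0.0038 -1.    ]]
```

View pics/w2.png

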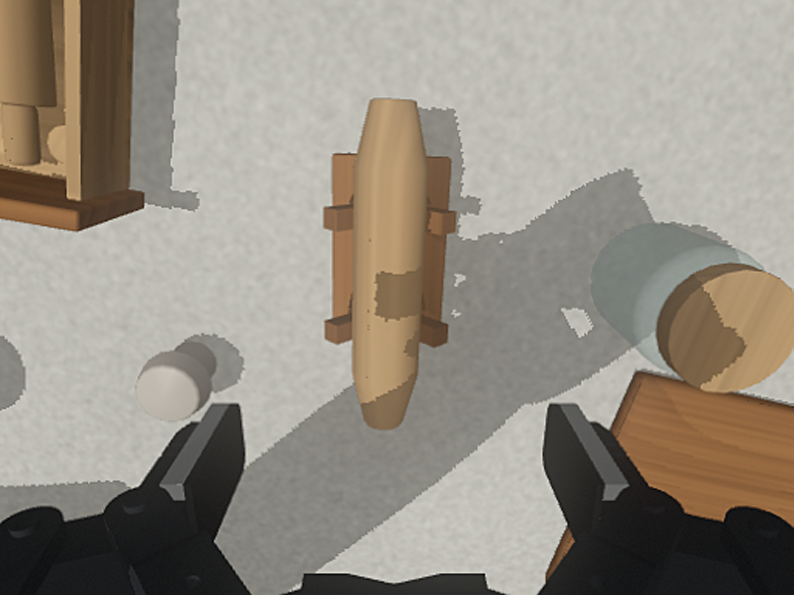

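The wrist view shows the plain pin running from (393,100) to (385,428). The notch tips are at about (338,218) and (442,220) on the far side, and (338,330) and (434,330) on the near side.

```bash
python3 - <<'E'
from h import *
k=1.55
s=dict(eef_pos=[.5207,-.299,.2313],tcp_rot=[.993,.122,0,0])
P={}
for n,u,v,z in [("top",393,99,.085),("bot",385,424,.085),("fl",325,212,.086),("fr",456,216,.086),("nl",326,325,.086),("nr",448,327,.086),("salt",172,383,.06),("jar",728,330,.11)]:
    P[n]=atz("wrist",u/k,v/k,z,s); print(n,P[n])
m=(P["top"]+P["bot"])/2;d=P["top"]-P["bot"];print("pin",m,np.arctan2(d[1],d[0]),np.hypot(*d[:2]))
m=(P["fl"]+P["fr"]+P["nl"]+P["nr"])/4;d=P["fl"]+P["fr"]-P["nl"]-P["nr"];print("stand",m,np.arctan2(d[1],d[0]))
s=get_state();print(s["eef_pos"],R.from_quat(s["tcp_rot"]).as_matrix()[:2,0])
E
```

```text
top [ 0.611  -0.2773  0.085 ]
bot [ 0.4239 -0.3184  0.085 ]
fl [ 0.5459 -0.2552  0.086 ]
fr [ 0.5609 -0.3252  0.086 ]
nl [ 0.4811 -0.269   0.086 ]
nr [ 0.497  -0.3388  0.086 ]
salt [ 0.4049 -0.1766  0.06  ]
jar [ 0.5404 -0.4823  0.11  ]
pin [ 0.51745 -0.29785  0.085  ] 0.2162342074654337 0.19156100855863126
stand [ 0.521225 -0.29705   0.086   ] 0.209766370095018
[ 0.51795149 -0.30487938  0.23122485] [0.97149971 0.2370161 ]
```

Call:
move_arm([
  [1,[0.0035,-0.007,0],[0,0,0.027]],
  [1,[0,0,0.025],[0,0,0]],
  [1,[0,0,0.025],[0,0,0]],
  [1,[0,0,0.025],[0,0,0]],
  [1,[0,0,0.025],[0,0,0]],
  [1,[0,0,0.025],[0,0,0]],
  [1,[0,0,0.02],[0,0,0]],
  [1,[0,0,0.015],[0,0,0]],
  [1,[0,0,0.005],[0,0,0]],
  [1,[0,0,0],[0,0,0]],
])

```text
time: 2.75
eef_pos: [0.5225, -0.2891, 0.0644]
tcp_rot: [0.994, 0.108, -0.001, -0.001]
contact_force: [0.1, 0.8, -0.3]
opening: 0.999
finger_force: 0.0
```

Call:
move_arm([
  [0.8,[0,0,0],[0,0,0]],
  [0.6,[0,0,0],[0,0,0]],
  [0.5,[0,0,0],[0,0,0]],
  [0.4,[0,0,0],[0,0,0]],
  [0.3,[0,0,0],[0,0,0]],
  [0.2,[0,0,0],[0,0,0]],
  [0.2,[0,0,0],[0,0,0]],
  [0.2,[0,0,0],[0,0,0]],
  [0.2,[0,0,0],[0,0,0]],
  [0.2,[0,0,0],[0,0,0]],
])

```text
time: 3.58
eef_pos: [0.5257, -0.2941, 0.0697]
tcp_rot: [0.994, 0.108, 0.003, 0.005]
contact_force: [0.1, -6.0, 1.5]
opening: 0.453
finger_force: 40.1
```

```bash
python3 - <<'E'
from h import *
s=get_state();print(s["time"],s["eef_pos"],R.from_quat(s["tcp_rot"]).as_matrix()[:2,0],s["finger_force"],s["contact_force"],s["opening"])
E
```

```text
3.5833 [ 0.52570519 -0.29413956  0.06967128] [0.97646814 0.21561865] 40.13573616743088 [ 0.10763888 -5.96988135  1.53997624] 0.4526351817341776
```

Call:
move_arm([
  [0.2,[0,0,-0.015],[0,0,0]],
  [0.2,[0,0,-0.025],[0,0,0]],
  [0.2,[0,0,-0.03],[0,0,0]],
  [0.2,[0,0,-0.03],[0,0,0]],
  [0.2,[0,0,-0.03],[0,0,0]],
  [0.2,[0,0,0],[0,0,0.08]],
  [0.2,[0,0,0],[0,0,0.081]],
  [0.2,[0.009,-0.0291,0],[0,0,0]],
  [0.2,[0.009,-0.0291,0],[0,0,0]],
  [0.2,[0.009,-0.0291,0],[0,0,0]],
])

```text
time: 4.42
eef_pos: [0.5456, -0.2008, 0.197]
tcp_rot: [1.0, 0.027, 0.0, 0.0]
contact_force: [0.4, -0.5, -1.4]
opening: 0.458
finger_force: 40.6
```

Call:
move_arm([
  [0.2,[0.009,-0.0291,0],[0,0,0]],
  [0.2,[0.009,-0.0291,0],[0,0,0]],
  [0.2,[0.009,-0.0291,0],[0,0,0]],
  [0.2,[0.009,-0.0291,0],[0,0,0]],
  [0.2,[0.009,-0.0291,0],[0,0,0]],
  [0.2,[0.009,-0.0291,0],[0,0,0]],
  [0.2,[0.009,-0.0291,0],[0,0,0]],
  [0.2,[0.009,-0.0291,0],[0,0,0]],
  [0.2,[0.009,-0.0291,0],[0,0,0]],
  [0.2,[0.009,-0.0291,0],[0,0,0]],
])

```text
time: 5.25
eef_pos: [0.6194, 0.0957, 0.197]
tcp_rot: [1.0, 0.028, 0.0, 0.0]
contact_force: [1.5, -0.1, -1.0]
opening: 0.455
finger_force: 40.6
```

Call:
move_arm([
  [0.2,[0,0,0],[0,0,0]],
  [0.2,[0,0,0],[0,0,0]],
  [0.2,[0,0,0],[0,0,0]],
  [0.2,[0,0,0],[0,0,0]],
  [0.2,[0,0,0],[0,0,0]],
  [0.2,[0,0,0],[0,0,0]],
  [0.2,[0,0,0],[0,0,0]],
  [0.2,[0,0,0],[0,0,0]],
  [0.2,[0,0,0],[0,0,0]],
  [0.2,[0,0,0],[0,0,0]],
])

```text
time: 6.08
eef_pos: [0.6193, 0.0939, 0.1963]
tcp_rot: [1.0, 0.028, -0.0, 0.0]
contact_force: [0.5, -0.0, -0.9]
opening: 0.452
finger_force: 40.6
```

```bash
python3 - <<'E'
from h import *
s=shot("wrist","pics/w3.png",scale=1.55)
print(s["time"],s["eef_pos"].tolist(),s["tcp_rot"].tolist(),R.from_quat(s["tcp_rot"]).as_matrix().round(4),s["opening"])
E
```

```text
6.0833 [0.6192575737025323, 0.09390576957569596, 0.19632493551428903] [0.9996156485299857, 0.027722802391751893, -3.796738142819448e-05, 4.3696102701825595e-08] [[ 9.985e-01  5.540e-02 -1.000e-04]
 [ 5.540e-02 -9.985e-01 -0.000e+00]
 [-1.000e-04 -0.000e+00 -1.000e+00]] 0.4523847935380742
```

View pics/w3.png

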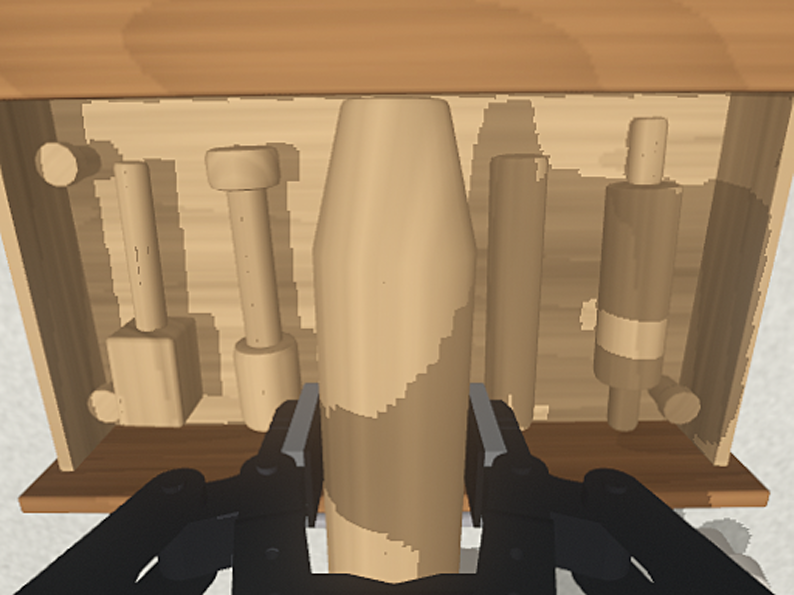

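The view shows the drawer square to the tool. The held pin's far end is at (395,97), the chest front edge is at row 95, and the front panel's outer top edge is at row 507. The muddler runs (520,155)–(510,428), the pestle (243,148)–(268,430), and the handled pin (648,118)–(622,430).

```bash
python3 - <<'E'
from h import *
k=1.55
s=get_state(); Rt=R.from_quat(s["tcp_rot"]).as_matrix(); e=s["eef_pos"]
for n,u,v,z in [("pin far",395,98,.222),("pin near",395,582,.222),("pin shoulderL",315,250,.217),("shoulderR",475,250,.217),("chest edge",395,96,.12),("front outer top",395,507,.094),("front inner top R",735,452,.094),("wallL end",65,470,.07),("wallR end",722,465,.07),("wallR far",788,230,.07),("mu far",520,157,.034),("mu near",511,425,.034),("pestle far",243,170,.038),("pestle near",268,390,.038),("hp far",648,119,.038),("hp near",622,430,.038),("hpb far",645,185,.038),("hpb near",629,385,.038),("stopR",683,403,.05),("stop L far",58,163,.05)]:
    P=atz("wrist",u/k,v/k,z,s); print(n,P,"tool xy",(Rt.T@(P-e))[:2].round(4))
E
```

```text
pin far [0.7063 0.0976 0.222 ] tool xy [0.0871 0.0013]
pin near [0.5761 0.0905 0.222 ] tool xy [-0.0433  0.0011]
pin shoulderL [0.6718 0.1147 0.217 ] tool xy [ 0.0536 -0.0177]
shoulderR [0.6738 0.0768 0.217 ] tool xy [0.0535 0.0202]
chest edge [0.7109 0.0975 0.12  ] tool xy [0.0917 0.0016]
front outer top [0.4944 0.0855 0.094 ] tool xy [-0.1252  0.0016]
front inner top R [ 0.5402 -0.0992  0.094 ] tool xy [-0.0897  0.1885]
wallL end [0.49  0.287 0.07 ] tool xy [-0.1183 -0.1999]
wallR end [ 0.5148 -0.1129  0.07  ] tool xy [-0.1158  0.2008]
wallR far [ 0.6596 -0.1106  0.07  ] tool xy [0.0289 0.2065]
mu far [0.6863 0.0256 0.034 ] tool xy [0.0631 0.072 ]
mu near [0.5143 0.0091 0.034 ] tool xy [-0.1095  0.0789]
pestle far [0.6713 0.1798 0.038 ] tool xy [ 0.0567 -0.0828]
pestle near [0.5342 0.1689 0.038 ] tool xy [-0.0808 -0.0795]
hp far [ 0.7103 -0.0405  0.038 ] tool xy [0.0834 0.1394]
hp near [ 0.5167 -0.0638  0.038 ] tool xy [-0.1112  0.1519]
hpb far [ 0.6753 -0.046   0.038 ] tool xy [0.0482 0.1429]
hpb near [ 0.5499 -0.0618  0.038 ] tool xy [-0.0779  0.1517]
stopR [ 0.5452 -0.0919  0.05  ] tool xy [-0.0843  0.1815]
stop L far [0.6712 0.2758 0.05  ] tool xy [ 0.062  -0.1786]
```

Call:
move_arm([
  [0.2,[-0.004,-0.001,0.01],[0,0,0]],
  [0.2,[0,0,0.025],[0,0,0]],
  [0.2,[0,0,0.025],[0,0,0]],
  [0.2,[0,0,0.025],[0,0,0]],
  [0.2,[0,0,0.025],[0,0,0]],
  [0.2,[0,0,0.025],[0,0,0]],
  [0.2,[0,0,0.018],[0,0,0]],
  [0.2,[0,0,0.009],[0,0,0]],
  [0.2,[0,0,0.004],[0,0,0]],
  [0.2,[0,0,0],[0,0,0]],
])

```text
time: 6.97
eef_pos: [0.6146, 0.095, 0.0294]
tcp_rot: [1.0, 0.028, -0.001, -0.0]
contact_force: [-0.4, -0.2, -0.9]
opening: 0.455
finger_force: 40.6
```

Call:
move_arm([
  [0.2,[0,0,0],[0,0,0]],
  [0.2,[0,0,0],[0,0,0]],
  [0.2,[0,0,0.001],[0,0,0]],
  [0.2,[0,0,0],[0,0,0]],
  [0.2,[0,0,0.001],[0,0,0]],
  [0.2,[0,0,0],[0,0,0]],
  [0.2,[0,0,0.001],[0,0,0]],
  [0.2,[0,0,0],[0,0,0]],
  [0.2,[0,0,0],[0,0,0]],
  [0.2,[0,0,0],[0,0,0]],
])

```text
time: 7.8
eef_pos: [0.6152, 0.0949, 0.0272]
tcp_rot: [1.0, 0.028, -0.0, -0.0]
contact_force: [-0.6, 0.5, -0.4]
opening: 0.453
finger_force: 40.6
```

Call:
move_arm([
  [0.2,[0,0,0.001],[0,0,0]],
  [0.2,[0,0,0],[0,0,0]],
  [0.2,[0,0,0.001],[0,0,0]],
  [0.2,[0,0,0],[0,0,0]],
  [0.2,[0,0,0.001],[0,0,0]],
  [0.2,[0,0,0],[0,0,0]],
  [0.2,[0,0,0.001],[0,0,0]],
  [0.2,[0,0,0],[0,0,0]],
  [0.2,[0,0,0],[0,0,0]],
  [0.2,[0,0,0],[0,0,0]],
])

```text
time: 8.63
eef_pos: [0.6152, 0.0949, 0.0233]
tcp_rot: [1.0, 0.028, -0.0, -0.0]
contact_force: [-0.8, 0.6, -1.4]
opening: 0.454
finger_force: 40.6
```

Call:
move_arm([
  [0.2,[0,0,0.001],[0,0,0]],
  [0.2,[0,0,0],[0,0,0]],
  [0.2,[0,0,0.001],[0,0,0]],
  [0.2,[0,0,0],[0,0,0]],
  [0.2,[0,0,0],[0,0,0]],
  [0.2,[0,0,0],[0,0,0]],
  [0.2,[0,0,0],[0,0,0]],
  [0.2,[0,0,0],[0,0,0]],
  [0.2,[0,0,0],[0,0,0]],
  [0.2,[0,0,0],[0,0,0]],
])

```text
time: 9.47
eef_pos: [0.6158, 0.0949, 0.0224]
tcp_rot: [1.0, 0.028, 0.001, 0.0]
contact_force: [-2.9, 0.0, 4.6]
opening: 0.451
finger_force: 41.2
```

Call:
move_arm([
  [0.46,[0,0,0],[0,0,0]],
  [0.48,[0,0,0],[0,0,0]],
  [0.5,[0,0,0],[0,0,0]],
  [0.53,[0,0,0],[0,0,0]],
  [0.57,[0,0,0],[0,0,0]],
  [0.62,[0,0,0],[0,0,0]],
  [0.65,[0,0,0],[0,0,0]],
  [0.65,[0,0,0],[0,0,0]],
  [0.65,[0,0,0],[0,0,0]],
  [0.65,[0,0,0],[0,0,0]],
])

```text
time: 10.3
eef_pos: [0.6152, 0.0949, 0.0213]
tcp_rot: [1.0, 0.028, 0.0, -0.0]
contact_force: [0.3, -0.2, -0.2]
opening: 0.65
finger_force: 0.0
```

Call:
move_arm([
  [0.65,[0,0,-0.005],[0,0,0]],
  [0.65,[0,0,-0.01],[0,0,0]],
  [0.65,[0,0,-0.02],[0,0,0]],
  [0.65,[0,0,-0.025],[0,0,0]],
  [0.65,[0,0,-0.025],[0,0,0]],
  [0.65,[0,0,-0.03],[0,0,0]],
  [0.65,[0,0,-0.03],[0,0,0]],
  [0.65,[0,0,-0.03],[0,0,0]],
  [0.65,[0,0,0],[0,0,0]],
  [0.65,[0,0,0],[0,0,0]],
])

```text
time: 11.13
eef_pos: [0.617, 0.0949, 0.2007]
tcp_rot: [1.0, 0.028, 0.004, 0.0]
contact_force: [0.4, 0.3, -0.5]
opening: 0.653
finger_force: 0.0
```

```bash
python3 - <<'E'
from h import *
s=shot("wrist","pics/w4.png",scale=1.55)
print(s["time"],s["eef_pos"].tolist(),s["tcp_rot"].tolist())
E
```

```text
11.1333 [0.6169544677574644, 0.09494948018395889, 0.20068121095274027] [0.9996031071121559, 0.02793340717296541, 0.003651657727554391, 0.0001356881486981588]
```

View pics/w4.png

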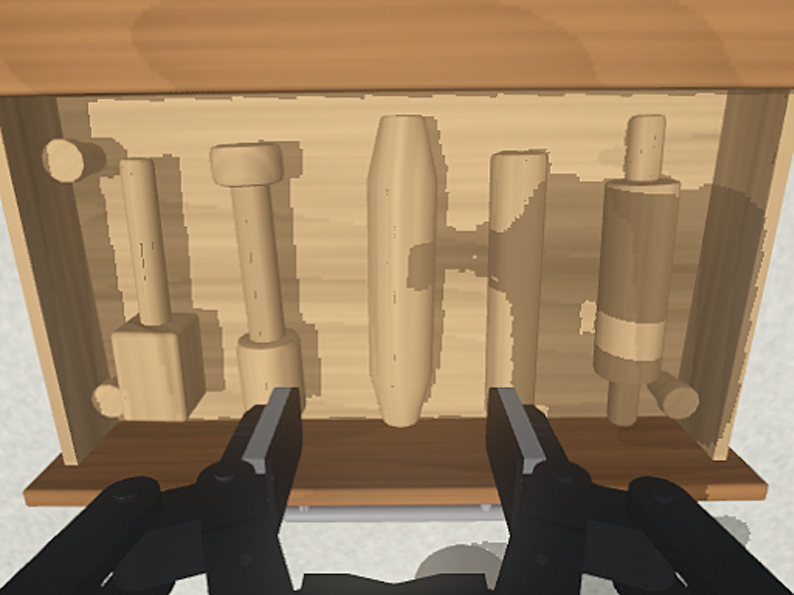

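The plain pin now lies in the middle space, from (400,115) to (400,425), and nothing else has moved. Next I go to the handled pin at about (0.614, -0.053), yaw 0.11.

Call:
move_arm([
  [0.65,[0,0,0],[0,0,-0.054]],
  [0.65,[-0.0035,0.0294,0],[0,0,0]],
  [0.65,[-0.0035,0.0294,0],[0,0,0]],
  [0.65,[-0.0035,0.0294,0],[0,0,0]],
  [0.65,[-0.0035,0.0294,0],[0,0,0]],
  [0.65,[-0.0035,0.0292,0],[0,0,0]],
  [0.65,[0,0,0],[0,0,0]],
  [0.65,[0,0,0.02],[0,0,0]],
  [0.65,[0,0,0.02],[0,0,0]],
  [0.65,[0,0,0.02],[0,0,0]],
])

```text
time: 12.02
eef_pos: [0.6129, -0.0527, 0.1342]
tcp_rot: [0.999, 0.055, -0.001, -0.0]
contact_force: [0.3, 0.2, -0.1]
opening: 0.649
finger_force: 0.0
```

Call:
move_arm([
  [0.65,[0,0,0.02],[0,0,0]],
  [0.65,[0,0,0.02],[0,0,0]],
  [0.65,[0,0,0.02],[0,0,0]],
  [0.65,[0,0,0.018],[0,0,0]],
  [0.65,[0,0,0.015],[0,0,0]],
  [0.65,[0,0,0.01],[0,0,0]],
  [0.65,[0,0,0.007],[0,0,0]],
  [0.65,[0,0,0.004],[0,0,0]],
  [0.65,[0,0,0],[0,0,0]],
  [0.65,[0,0,0],[0,0,0]],
])

```text
time: 12.85
eef_pos: [0.616, -0.0521, 0.0245]
tcp_rot: [0.998, 0.055, 0.002, 0.0]
contact_force: [1.4, 3.7, 6.5]
opening: 0.65
finger_force: 3.4
```

Call:
move_arm([
  [0.6,[0,0,0],[0,0,0]],
  [0.55,[0,0,0],[0,0,0]],
  [0.5,[0,0,0],[0,0,0]],
  [0.45,[0,0,0],[0,0,0]],
  [0.4,[0,0,0],[0,0,0]],
  [0.3,[0,0,0],[0,0,0]],
  [0.2,[0,0,0],[0,0,0]],
  [0.2,[0,0,0],[0,0,0]],
  [0.2,[0,0,0],[0,0,0]],
  [0.2,[0,0,0],[0,0,0]],
])

```text
time: 13.68
eef_pos: [0.6151, -0.0531, 0.0237]
tcp_rot: [0.998, 0.055, 0.001, 0.0]
contact_force: [0.3, 0.3, 6.4]
opening: 0.453
finger_force: 39.4
```

Call:
move_arm([
  [0.2,[0,0,-0.005],[0,0,0]],
  [0.2,[0,0,-0.01],[0,0,0]],
  [0.2,[0,0,-0.02],[0,0,0]],
  [0.2,[0,0,-0.025],[0,0,0]],
  [0.2,[0,0,-0.03],[0,0,0]],
  [0.2,[0,0,-0.03],[0,0,0]],
  [0.2,[0,0,-0.03],[0,0,0]],
  [0.2,[0,0,-0.024],[0,0,0]],
  [0.2,[0,0,0],[0,0,0]],
  [0.2,[0,0,0],[0,0,0]],
])

```text
time: 14.52
eef_pos: [0.6142, -0.053, 0.1976]
tcp_rot: [0.998, 0.055, 0.001, 0.0]
contact_force: [0.0, -0.2, -3.3]
opening: 0.455
finger_force: 40.5
```

Call:
move_arm([
  [0.2,[0,0,0],[0,0,0]],
  [0.2,[0,0,0],[0,0,0]],
  [0.2,[0,0,0],[0,0,0]],
  [0.2,[0,0,0],[0,0,0]],
  [0.2,[0,0,0],[0,0,0]],
  [0.2,[0,0,0],[0,0,0]],
  [0.2,[0,0,0],[0,0,0]],
  [0.2,[0,0,0],[0,0,0]],
  [0.2,[0,0,0],[0,0,0]],
  [0.2,[0,0,0],[0,0,0]],
])

```text
time: 15.35
eef_pos: [0.6139, -0.0529, 0.1964]
tcp_rot: [0.998, 0.055, 0.0, 0.0]
contact_force: [0.1, 0.8, -2.1]
opening: 0.455
finger_force: 40.5
```

```bash
python3 - <<'E'
from h import *
s=shot("wrist","pics/w5.png",scale=1.55)
print(s["time"],s["eef_pos"].tolist(),s["tcp_rot"].tolist())
E
```

```text
15.35 [0.6139356086299209, -0.05293047588548372, 0.19638821266397657] [0.9984929092416687, 0.05488085637136346, 3.509520103147736e-05, 2.3798771914110358e-05]
```

View pics/w5.png

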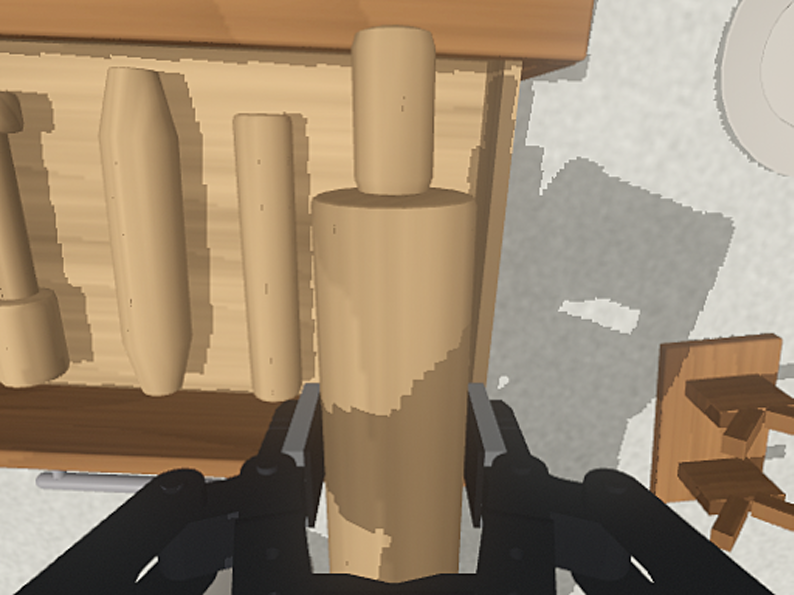

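The handled pin hangs level in the grip, with its body's far shoulder at about row 198 and its handle end at (395,27). The other tools stayed put.

```bash
python3 - <<'E'
from h import *
k=1.55
s=get_state(); Rt=R.from_quat(s["tcp_rot"]).as_matrix(); e=s["eef_pos"]
for n,u,v,z in [("sL",313,201,.2115),("sR",475,198,.2115),("top edge",394,189,.2315),("handle far top",394,27,.219),("handle far mid",394,32,.2115)]:
    P=atz("wrist",u/k,v/k,z,s); print(n,P,"tool xy",(Rt.T@(P-e))[:2].round(4))
E
```

```text
sL [ 0.6758 -0.0275  0.2115] tool xy [ 0.0643 -0.0185]
sR [ 0.6807 -0.0662  0.2115] tool xy [0.0649 0.0205]
top edge [ 0.6831 -0.0463  0.2315] tool xy [0.0695 0.001 ]
handle far top [ 0.7144 -0.0429  0.219 ] tool xy [0.101 0.001]
handle far mid [ 0.7145 -0.0429  0.2115] tool xy [0.1011 0.001 ]
```

Call:
move_arm([
  [0.2,[0,0,0],[0,0,-0.102]],
  [0.2,[-0.0163,0.0242,0],[0,0,0]],
  [0.2,[-0.0163,0.0242,0],[0,0,0]],
  [0.2,[-0.0163,0.0242,0],[0,0,0]],
  [0.2,[-0.0163,0.0242,0],[0,0,0]],
  [0.2,[-0.0163,0.0242,0],[0,0,0]],
  [0.2,[-0.0163,0.0242,0],[0,0,0]],
  [0.2,[-0.0163,0.0242,0],[0,0,0]],
  [0.2,[-0.0163,0.0242,0],[0,0,0]],
  [0.2,[-0.0163,0.0242,0],[0,0,0]],
])

```text
time: 16.23
eef_pos: [0.5156, -0.298, 0.1966]
tcp_rot: [0.994, 0.106, 0.0, 0.0]
contact_force: [0.4, 0.0, -1.3]
opening: 0.454
finger_force: 40.6
```

Call:
move_arm([
  [0.2,[0,0,0],[0,0,0]],
  [0.2,[0,0,0.01],[0,0,0]],
  [0.2,[0,0,0.02],[0,0,0]],
  [0.2,[0,0,0.02],[0,0,0]],
  [0.2,[0,0,0.02],[0,0,0]],
  [0.2,[0,0,0.01],[0,0,0]],
  [0.2,[0,0,0],[0,0,0]],
  [0.2,[0,0,0],[0,0,0]],
  [0.2,[0,0,0],[0,0,0]],
  [0.2,[0,0,0],[0,0,0]],
])

```text
time: 17.07
eef_pos: [0.5173, -0.2972, 0.1181]
tcp_rot: [0.994, 0.106, 0.001, 0.001]
contact_force: [-0.2, 0.0, -1.5]
opening: 0.452
finger_force: 40.7
```

```bash
python3 - <<'E'
from h import *
s=shot("wrist","pics/w6.png",scale=1.55)
print(s["time"],s["eef_pos"].tolist(),s["tcp_rot"].tolist())
E
```

```text
17.0667 [0.5173472484108643, -0.2971961636388768, 0.11813626945113179] [0.994377049132017, 0.1058853036351849, 0.0011405890718794356, 0.0011338827788662407]
```

View pics/w6.png

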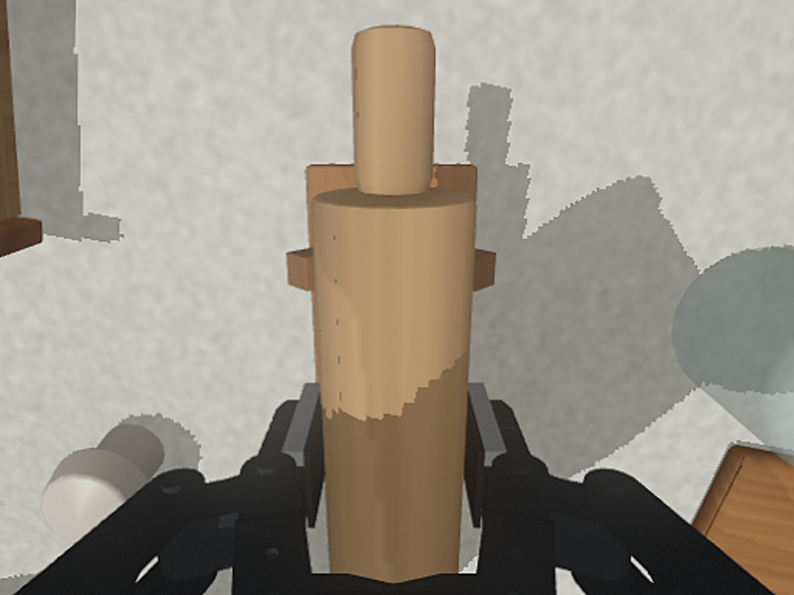

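The pin hangs just above the stand and looks parallel to it. The far upright's tips are at (288,252) and (495,252), and the base's far edge is at row 166.

```bash
python3 - <<'E'
from h import *
k=1.55
s=get_state(); Rt=R.from_quat(s["tcp_rot"]).as_matrix(); e=s["eef_pos"]
za=e[2]+.015
for n,u,v,z in [("base L",308,166,.012),("base R",476,166,.012),("tipL far",288,252,.086),("tipR far",496,251,.086),("tipL near",288,288,.086),("tipR near",494,289,.086),("shoulderL",313,201,za),("sR",475,198,za),("handle",394,30,za)]:
    P=atz("wrist",u/k,v/k,z,s); print(n,P,"tool xy",(Rt.T@(P-e))[:2].round(4))
E
```

```text
base L [ 0.5707 -0.2469  0.012 ] tool xy [ 0.0627 -0.0382]
base R [ 0.5868 -0.3224  0.012 ] tool xy [0.0625 0.039 ]
tipL far [ 0.5492 -0.2547  0.086 ] tool xy [ 0.0401 -0.0349]
tipR far [ 0.5642 -0.3237  0.086 ] tool xy [0.0403 0.0357]
tipL near [ 0.5365 -0.2565  0.086 ] tool xy [ 0.0273 -0.0359]
tipR near [ 0.551  -0.3267  0.086 ] tool xy [0.0267 0.0358]
shoulderL [ 0.576  -0.2656  0.1331] tool xy [ 0.0641 -0.0185]
sR [ 0.5848 -0.3036  0.1331] tool xy [0.0647 0.0205]
handle [ 0.6166 -0.2769  0.1331] tool xy [0.1015 0.0011]
```

Call:
move_arm([
  [0.2,[-0.0055,0,0],[0,0,0]],
  [0.2,[0,0,0.01],[0,0,0]],
  [0.2,[0,0,0.01],[0,0,0]],
  [0.2,[0,0,0.01],[0,0,0]],
  [0.2,[0,0,0.006],[0,0,0]],
  [0.2,[0,0,0.003],[0,0,0]],
  [0.2,[0,0,0.001],[0,0,0]],
  [0.2,[0,0,0],[0,0,0]],
  [0.2,[0,0,0],[0,0,0]],
  [0.2,[0,0,0],[0,0,0]],
])

```text
time: 17.95
eef_pos: [0.5113, -0.2982, 0.0769]
tcp_rot: [0.994, 0.106, 0.0, 0.0]
contact_force: [-0.0, 0.1, -1.0]
opening: 0.454
finger_force: 40.7
```

Call:
move_arm([
  [0.2,[0,0,0.001],[0,0,0]],
  [0.2,[0,0,0],[0,0,0]],
  [0.2,[0,0,0.001],[0,0,0]],
  [0.2,[0,0,0],[0,0,0]],
  [0.2,[0,0,0.001],[0,0,0]],
  [0.2,[0,0,0],[0,0,0]],
  [0.2,[0,0,0.001],[0,0,0]],
  [0.2,[0,0,0],[0,0,0]],
  [0.2,[0,0,0],[0,0,0]],
  [0.2,[0,0,0],[0,0,0]],
])

```text
time: 18.78
eef_pos: [0.5109, -0.2979, 0.0723]
tcp_rot: [0.994, 0.106, -0.0, -0.0]
contact_force: [0.1, 0.5, -2.6]
opening: 0.453
finger_force: 40.7
```

Call:
move_arm([
  [0.2,[0,0,0.001],[0,0,0]],
  [0.2,[0,0,0],[0,0,0]],
  [0.2,[0,0,0.001],[0,0,0]],
  [0.2,[0,0,0],[0,0,0]],
  [0.2,[0,0,0.001],[0,0,0]],
  [0.2,[0,0,0],[0,0,0]],
  [0.2,[0,0,0],[0,0,0]],
  [0.2,[0,0,0],[0,0,0]],
  [0.2,[0,0,0],[0,0,0]],
  [0.2,[0,0,0],[0,0,0]],
])

```text
time: 19.62
eef_pos: [0.511, -0.2978, 0.0709]
tcp_rot: [0.994, 0.106, -0.0, -0.0]
contact_force: [-3.5, 2.2, 7.1]
opening: 0.454
finger_force: 41.6
```

Call:
move_arm([
  [0.46,[0,0,0],[0,0,0]],
  [0.47,[0,0,0],[0,0,0]],
  [0.48,[0,0,0],[0,0,0]],
  [0.5,[0,0,0],[0,0,0]],
  [0.53,[0,0,0],[0,0,0]],
  [0.58,[0,0,0],[0,0,0]],
  [0.65,[0,0,0],[0,0,0]],
  [0.75,[0,0,0],[0,0,0]],
  [0.75,[0,0,0],[0,0,0]],
  [0.75,[0,0,0],[0,0,0]],
])

```text
time: 20.45
eef_pos: [0.5109, -0.2979, 0.0693]
tcp_rot: [0.994, 0.106, 0.0, 0.0]
contact_force: [0.4, 0.3, 0.9]
opening: 0.749
finger_force: 0.0
```

Call:
move_arm([
  [0.75,[0,0,-0.005],[0,0,0]],
  [0.75,[0,0,-0.015],[0,0,0]],
  [0.75,[0,0,-0.025],[0,0,0]],
  [0.75,[0,0,-0.03],[0,0,0]],
  [0.75,[0,0,-0.03],[0,0,0]],
  [0.75,[0,0,-0.03],[0,0,0]],
  [0.75,[0,0,-0.025],[0,0,0]],
  [0.75,[0,0,0],[0,0,0]],
  [0.75,[0,0,0],[0,0,0]],
  [0.75,[0,0,0],[0,0,0]],
])

```text
time: 21.28
eef_pos: [0.5105, -0.2975, 0.2286]
tcp_rot: [0.994, 0.106, -0.0, -0.0]
contact_force: [-1.1, 0.6, -0.7]
opening: 0.747
finger_force: 0.0
```

```bash
python3 - <<'E'
from h import *
s=shot("wrist","pics/w7.png",scale=1.55)
print(s["time"],s["eef_pos"].tolist(),s["tcp_rot"].tolist(),s["qpos"])
E
```

```text
21.2833 [0.51045770000322, -0.2975389744072591, 0.22859627252535067] [0.9944016418020637, 0.10566485649091528, -0.00039837973841316197, -0.0003926546809592004] [-6.99341971e-01  1.05664071e-01  1.79126557e+00 -3.19217903e-05
  1.24578132e+00  6.59739580e-01]
```

View pics/w7.png

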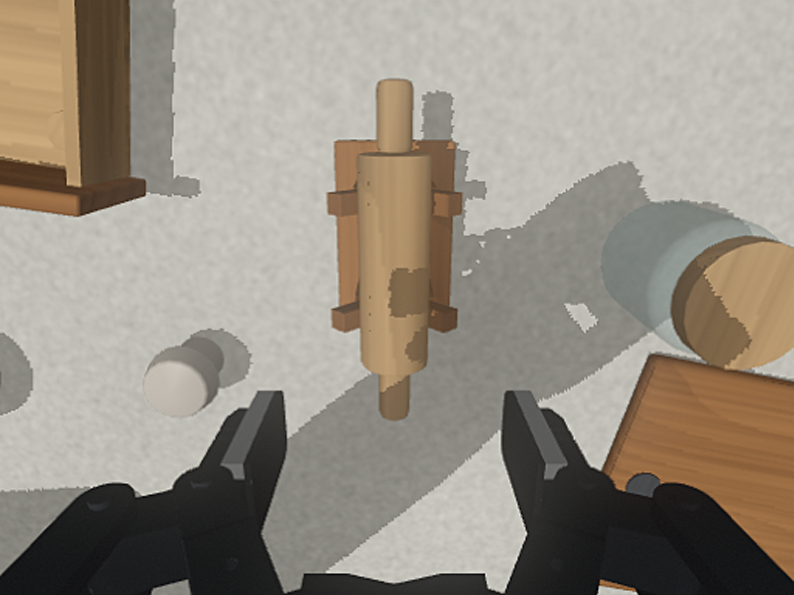

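The handled pin lies in both notches. Its shoulders are at rows 155 and 372, and the uprights are at rows 192–213 and 308–330. The salt and jar look undisturbed.

```bash
python3 - <<'E'
from h import *
k=1.55
s=get_state(); Rt=R.from_quat(s["tcp_rot"]).as_matrix(); e=s["eef_pos"]
for n,u,v,z in [("sh far",395,159,.085),("sh near",395,367,.085),("h far",394,81,.085),("h near",394,416,.085),("up far: far edge",395,192,.086),("up near: far edge",395,308,.086),("base far",395,141,.012),("salt",180,381,.06),("jar",742,303,.11),("panel outer",140,190,.094),("panel o2",80,213,.094)]:
    P=atz("wrist",u/k,v/k,z,s); print(n,P,"tool xy",(Rt.T@(P-e))[:2].round(4))
E
```

```text
sh far [ 0.572  -0.2855  0.085 ] tool xy [0.0632 0.0019]
sh near [ 0.4543 -0.3106  0.085 ] tool xy [-0.0571  0.0017]
h far [ 0.6091 -0.277   0.085 ] tool xy [0.1013 0.0014]
h near [ 0.4214 -0.317   0.085 ] tool xy [-0.0906  0.001 ]
up far: far edge [ 0.5554 -0.289   0.086 ] tool xy [0.0463 0.0018]
up near: far edge [ 0.4912 -0.3027  0.086 ] tool xy [-0.0194  0.0017]
base far [ 0.5782 -0.2843  0.012 ] tool xy [0.0697 0.0022]
salt [ 0.4026 -0.177   0.06  ] tool xy [-0.0796 -0.1398]
jar [ 0.5404 -0.4788  0.11  ] tool xy [-0.0083  0.1841]
panel outer [ 0.5301 -0.1591  0.094 ] tool xy [ 0.0488 -0.1305]
panel o2 [ 0.5115 -0.1285  0.094 ] tool xy [ 0.037  -0.1644]
```

Call:
move_arm([
  [0.75,[0,0,0],[0,0,0.078]],
  [0.6,[0,0,0],[0,0,0.078]],
  [0.4,[-0.00165,-0.0296,0],[0,0,0]],
  [0.2,[-0.00165,-0.0296,0],[0,0,0]],
  [0,[-0.00165,-0.0296,0],[0,0,0]],
  [0,[-0.00165,-0.0296,0],[0,0,0]],
  [0,[-0.00165,-0.0296,0],[0,0,0]],
  [0,[-0.00165,-0.0296,0],[0,0,0]],
  [0,[-0.00165,-0.0296,0],[0,0,0]],
  [0,[-0.00165,-0.0296,0],[0,0,0]],
])

```text
time: 22.17
eef_pos: [0.4831, -0.0605, 0.2271]
tcp_rot: [1.0, 0.028, -0.002, -0.001]
contact_force: [-0.4, -0.6, -0.2]
opening: -0.002
finger_force: 0.0
```

Call:
move_arm([
  [0,[-0.00165,-0.0296,0],[0,0,0]],
  [0,[-0.00165,-0.0296,0],[0,0,0]],
  [0,[-0.00165,-0.0296,0],[0,0,0]],
  [0,[-0.00165,-0.0296,0],[0,0,0]],
  [0,[-0.00165,-0.0296,0],[0,0,0]],
  [0,[0,0,0],[0,0,0]],
  [0,[0,0,0],[0,0,0]],
  [0,[0,0,0],[0,0,0]],
  [0,[0,0,0],[0,0,0]],
  [0,[0,0,0],[0,0,0]],
])

```text
time: 23.0
eef_pos: [0.4681, 0.0841, 0.2289]
tcp_rot: [1.0, 0.027, -0.0, 0.0]
contact_force: [0.6, -0.2, 0.6]
opening: -0.004
finger_force: 0.0
```

Call:
move_arm([
  [0,[0,0,0.02],[0,0,0]],
  [0,[0,0,0.025],[0,0,0]],
  [0,[0,0,0.025],[0,0,0]],
  [0,[0,0,0.025],[0,0,0]],
  [0,[0,0,0.025],[0,0,0]],
  [0,[0,0,0.02],[0,0,0]],
  [0,[0,0,0.011],[0,0,0]],
  [0,[0,0,0],[0,0,0]],
  [0,[0,0,0],[0,0,0]],
  [0,[0,0,0],[0,0,0]],
])

```text
time: 23.83
eef_pos: [0.4693, 0.0848, 0.0798]
tcp_rot: [1.0, 0.028, 0.001, 0.0]
contact_force: [0.4, -0.5, -0.1]
opening: 0.002
finger_force: 0.0
```

Call:
move_arm([
  [0,[0.005,0,0],[0,0,0]],
  [0,[0.005,0,0],[0,0,0]],
  [0,[0.005,0,0],[0,0,0]],
  [0,[0.005,0,0],[0,0,0]],
  [0,[0.005,0,0],[0,0,0]],
  [0,[0.005,0,0],[0,0,0]],
  [0,[0.005,0,0],[0,0,0]],
  [0,[0.005,0,0],[0,0,0]],
  [0,[0.005,0,0],[0,0,0]],
  [0,[0.005,0,0],[0,0,0]],
])

```text
time: 24.67
eef_pos: [0.5183, 0.0882, 0.0782]
tcp_rot: [1.0, 0.028, -0.0, -0.0]
contact_force: [-3.1, 0.7, 0.9]
opening: 0.001
finger_force: 1.2
```

Call:
move_arm([
  [0,[0.007,0,0],[0,0,0]],
  [0,[0.009,0,0],[0,0,0]],
  [0,[0.009,0,0],[0,0,0]],
  [0,[0.009,0,0],[0,0,0]],
  [0,[0.009,0,0],[0,0,0]],
  [0,[0.009,0,0],[0,0,0]],
  [0,[0.009,0,0],[0,0,0]],
  [0,[0.009,0,0],[0,0,0]],
  [0,[0.009,0,0],[0,0,0]],
  [0,[0.009,0,0],[0,0,0]],
])

```text
time: 25.5
eef_pos: [0.6066, 0.0929, 0.0781]
tcp_rot: [1.0, 0.028, -0.0, -0.0]
contact_force: [-2.9, 1.7, -0.4]
opening: 0.001
finger_force: 1.4
```

Call:
move_arm([
  [0,[0.009,0,0],[0,0,0]],
  [0,[0.009,0,0],[0,0,0]],
  [0,[0.009,0,0],[0,0,0]],
  [0,[0.009,0,0],[0,0,0]],
  [0,[0.008,0,0],[0,0,0]],
  [0,[0.008,0,0],[0,0,0]],
  [0,[0.007,0,0],[0,0,0]],
  [0,[0.006,0,0],[0,0,0]],
  [0,[0.005,0,0],[0,0,0]],
  [0,[0.005,0,0],[0,0,0]],
])

```text
time: 26.33
eef_pos: [0.6813, 0.097, 0.0784]
tcp_rot: [1.0, 0.028, 0.0, 0.0]
contact_force: [-2.9, 0.8, 0.0]
opening: -0.0
finger_force: 1.2
```

Call:
move_arm([
  [0,[0.002,0,0],[0,0,0]],
  [0,[0.002,0,0],[0,0,0]],
  [0,[0.002,0,0],[0,0,0]],
  [0,[0.002,0,0],[0,0,0]],
  [0,[0.002,0,0],[0,0,0]],
  [0,[0.002,0,0],[0,0,0]],
  [0,[0,0,0],[0,0,0]],
  [0,[0,0,0],[0,0,0]],
  [0,[0,0,0],[0,0,0]],
  [0,[0,0,0],[0,0,0]],
])

```text
time: 27.17
eef_pos: [0.693, 0.0976, 0.0785]
tcp_rot: [1.0, 0.028, 0.001, 0.0]
contact_force: [-0.1, 0.4, 0.5]
opening: 0.003
finger_force: 0.0
```

Call:
move_arm([
  [0,[0.002,0,0],[0,0,0]],
  [0,[0.002,0,0],[0,0,0]],
  [0,[0.002,0,0],[0,0,0]],
  [0,[0.002,0,0],[0,0,0]],
  [0,[0.002,0,0],[0,0,0]],
  [0,[0.002,0,0],[0,0,0]],
  [0,[0.001,0,0],[0,0,0]],
  [0,[0.001,0,0],[0,0,0]],
  [0,[0,0,0],[0,0,0]],
  [0,[0,0,0],[0,0,0]],
])

```text
time: 28.0
eef_pos: [0.6996, 0.0981, 0.0784]
tcp_rot: [1.0, 0.029, -0.011, 0.001]
contact_force: [-26.4, -3.2, 14.6]
opening: 0.002
finger_force: 0.0
```

The drawer has hit its stop. I'm backing off and raising the arm.

Call:
move_arm([
  [0,[-0.005,0,0],[0,0,0]],
  [0,[-0.008,0,0],[0,0,0]],
  [0,[-0.008,0,0],[0,0,0]],
  [0,[-0.005,0,0],[0,0,0]],
  [0,[0,0,-0.02],[0,0,0]],
  [0,[0,0,-0.03],[0,0,0]],
  [0,[0,0,-0.03],[0,0,0]],
  [0,[-0.02,0,-0.03],[0,0,0]],
  [0,[-0.03,0,-0.03],[0,0,0]],
  [0,[-0.03,0,0],[0,0,0]],
])

```text
time: 28.83
eef_pos: [0.6047, 0.0925, 0.226]
tcp_rot: [1.0, 0.028, 0.007, 0.0]
contact_force: [1.4, 0.0, 1.8]
opening: -0.004
finger_force: 0.0
```

Call:
move_arm([
  [0,[-0.03,0,0],[0,0,0]],
  [0,[-0.03,0,0],[0,0,0]],
  [0,[-0.03,0,0],[0,0,0]],
  [0,[0,0,0],[0,0,0]],
  [0,[0,0,0],[0,0,0]],
  [0,[0,0,0],[0,0,0]],
  [0,[0,0,0],[0,0,0]],
  [0,[0,0,0],[0,0,0]],
  [0,[0,0,0],[0,0,0]],
  [0,[0,0,0],[0,0,0]],
])

```text
time: 29.67
eef_pos: [0.5121, 0.0875, 0.2177]
tcp_rot: [1.0, 0.028, -0.0, -0.0]
contact_force: [0.0, -0.4, 1.1]
opening: 0.004
finger_force: 0.0
```

```bash
python3 - <<'E'
from h import *
s=shot("scene","pics/fin.png",scale=1.55)
print(s["time"],s["eef_pos"],s["contact_force"])
E
```

```text
29.6667 [0.51213115 0.08752606 0.21767786] [ 0.00613888 -0.42241883  1.10019595]
```

View pics/fin.png

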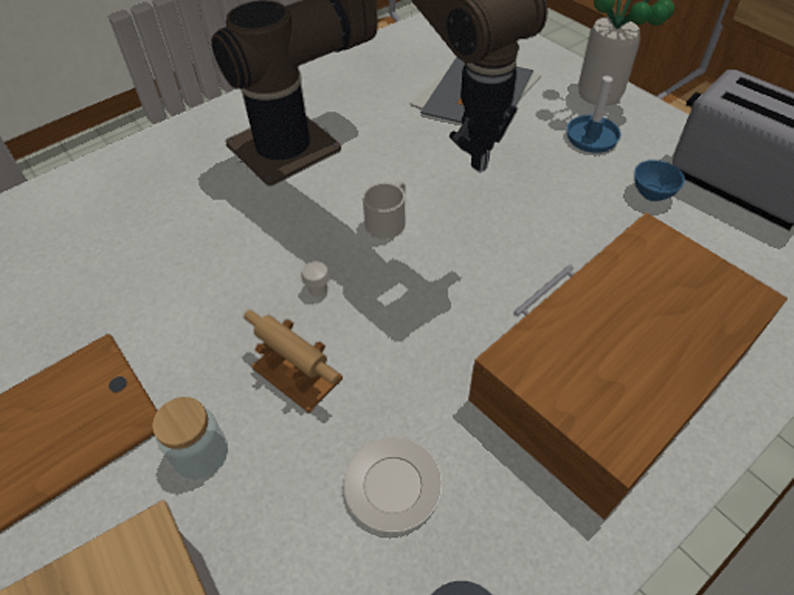

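The drawer looks shut and the handled pin is on the stand, with the salt and jar in place. I'll check that the drawer is flush by measuring the handle bar, (519,310)–(572,268), against the chest edge.

```bash
python3 - <<'E'
from h import *
k=1.55
for n,u,v,z in [("h1",519,309,.06),("h2",571,269,.06),("chest topR",478,361,.12),("chest topL",648,216,.12),("chest botR",472,400,0.0)]:
    print(n,atz("scene",u/k,v/k,z))
im=read_camera("scene")[:,:,::-1][130:260,290:430]
cv2.imwrite("pics/fin2.png",cv2.resize(im,None,fx=4.5,fy=4.5,interpolation=cv2.INTER_CUBIC))
s=read_camera("side")[:,:,::-1]; cv2.imwrite("pics/sidef.png",cv2.resize(s[130:330,0:290],None,fx=2.7,fy=2.7,interpolation=cv2.INTER_CUBIC))
E
```

```text
h1 [0.6803 0.0364 0.06  ]
h2 [0.6774 0.1669 0.06  ]
chest topR [ 0.734  -0.1131  0.12  ]
chest topL [0.7092 0.3116 0.12  ]
chest botR [ 0.732  -0.1102  0.    ]
```

View pics/sidef.png

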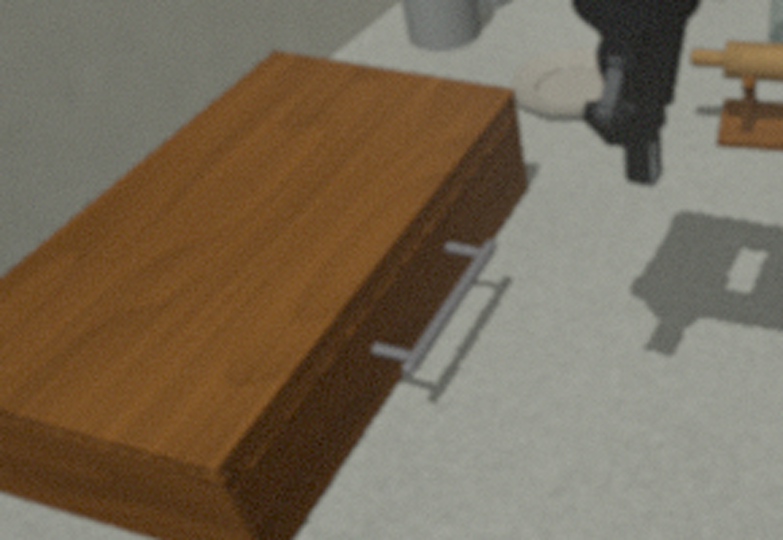

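The side view looks flush, but the handle-to-chest gap measures about 42 mm and 35 mm is expected. To be sure, I'll press on the handle bar.

Call:
move_arm([
  [0,[0.0375,0,0],[0,0,0]],
  [0,[0.0375,0,0],[0,0,0]],
  [0,[0.0375,0,0],[0,0,0]],
  [0,[0,0,0.03],[0,0,0]],
  [0,[0,0,0.03],[0,0,0]],
  [0,[0,0,0.03],[0,0,0]],
  [0,[0,0,0.03],[0,0,0]],
  [0,[0,0,0.03],[0,0,0]],
  [0,[0,0,0.02],[0,0,0]],
  [0,[0,0,0],[0,0,0]],
])

```text
time: 30.65
eef_pos: [0.6196, 0.0938, 0.0416]
tcp_rot: [1.0, 0.028, -0.006, -0.0]
contact_force: [-1.0, -0.3, -0.6]
opening: 0.0
finger_force: 0.0
```

Call:
move_arm([
  [0,[0.004,0,0],[0,0,0]],
  [0,[0.004,0,0],[0,0,0]],
  [0,[0.004,0,0],[0,0,0]],
  [0,[0.004,0,0],[0,0,0]],
  [0,[0.004,0,0],[0,0,0]],
  [0,[0.002,0,0],[0,0,0]],
  [0,[0.002,0,0],[0,0,0]],
  [0,[0.002,0,0],[0,0,0]],
  [0,[0.002,0,0],[0,0,0]],
  [0,[0.002,0,0],[0,0,0]],
])

```text
time: 31.48
eef_pos: [0.6538, 0.0956, 0.0477]
tcp_rot: [1.0, 0.028, -0.0, -0.0]
contact_force: [-0.6, -0.2, -0.6]
opening: -0.002
finger_force: 0.0
```

Call:
move_arm([
  [0,[0.002,0,0],[0,0,0]],
  [0,[0.002,0,0],[0,0,0]],
  [0,[0.002,0,0],[0,0,0]],
  [0,[0.002,0,0],[0,0,0]],
  [0,[0,0,0],[0,0,0]],
  [0,[0,0,0],[0,0,0]],
  [0,[0,0,0],[0,0,0]],
  [0,[0,0,0],[0,0,0]],
  [0,[0,0,0],[0,0,0]],
  [0,[0,0,0],[0,0,0]],
])

```text
time: 32.32
eef_pos: [0.6611, 0.096, 0.0476]
tcp_rot: [1.0, 0.028, -0.001, 0.0]
contact_force: [-4.9, -1.0, 2.1]
opening: 0.004
finger_force: 2.5
```

Call:
move_arm([
  [0,[0.002,0,0],[0,0,0]],
  [0,[0.002,0,0],[0,0,0]],
  [0,[0.002,0,0],[0,0,0]],
  [0,[0.001,0,0],[0,0,0]],
  [0,[0,0,0],[0,0,0]],
  [0,[0,0,0],[0,0,0]],
  [0,[0,0,0],[0,0,0]],
  [0,[0,0,0],[0,0,0]],
  [0,[0,0,0],[0,0,0]],
  [0,[0,0,0],[0,0,0]],
])

```text
time: 33.15
eef_pos: [0.6613, 0.096, 0.0475]
tcp_rot: [1.0, 0.029, -0.011, 0.001]
contact_force: [-24.3, -3.2, 16.7]
opening: 0.001
finger_force: 12.5
```

The drawer doesn't move under 24 N, so it is fully shut. I'll back off and hand the job in.

Call:
move_arm([
  [0,[-0.008,0,0],[0,0,0]],
  [0,[-0.01,0,0],[0,0,0]],
  [0,[-0.015,0,0],[0,0,0]],
  [0,[-0.015,0,0],[0,0,0]],
  [0,[0,0,-0.02],[0,0,0]],
  [0,[0,0,-0.03],[0,0,0]],
  [0,[0,0,-0.03],[0,0,0]],
  [0,[0,0,-0.03],[0,0,0]],
  [0,[0,0,-0.03],[0,0,0]],
  [0,[0,0,0],[0,0,0]],
])

```text
time: 33.98
eef_pos: [0.6263, 0.0938, 0.197]
tcp_rot: [1.0, 0.028, 0.009, 0.0]
contact_force: [1.1, -0.1, 1.4]
opening: 0.002
finger_force: 0.0
```

```bash
python3 -c "
from h import *
print(atz('scene',519/1.55,309/1.55,.06),get_state()['eef_pos']); print(sign_off())"
```

```text
[0.6803 0.0364 0.06  ] [0.62633923 0.09378277 0.1969767 ]
the job is handed in; nothing more can be done
None
```

The job is handed in at about 34 s: the plain pin is in the drawer, the handled pin lies in the stand's notches about 2 mm off centre by my measurement, the drawer is pushed shut against its stop, and the salt and jar look undisturbed.

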